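# Angle the scraper out of the mill's catch pan and hold it over the sample tin

## Task

First stand the toppled square sample tin upright on the bench, open mouth up, and let go of it. Then take the scraper that lies inside the mill's green catch pan, angle it out through the narrow opening in the pan's cover (it is longer than the opening), and finish holding it in the gripper, roughly level, with the middle of its blade just above the tin's mouth and the whole scraper clear of tin, pan and everything else. Do not shift or knock over the other things on the bench.

Things in the scene. Friction and masses are not known exactly. Their poses are not given: they have to be found in the camera images.
- tin_center (a point): Centre of the loose square sample tin: bare aluminium, 46 x 46 mm across, 74 mm tall, 3 mm walls, about 0.1 kg, open at the end with a blue band. x runs from its closed base to its open mouth; y and z are square to its sides. At the start it lies on a side (z up, centre 23 mm above the bench), x level, 1.0 to 1.6 rad left of straight ahead. Upright, x points up and the centre is 37 mm up.
- tin: The same tin as a body; same axes; the origin is on the middle of the side that it lies on at the start, 23 mm below the centre along z.
- tin_mouth (a point): Centre of the tin's open mouth, 37 mm from its centre along its x.
- tin_base (a point): Centre of the outside of the tin's closed base, 37 mm from its centre along minus x.
- pan_opening (a point): Centre of the opening in the pan's cover, at the cover's top face, 56 mm above the bench and 25 mm from the pan's origin along its x (nearer the robot); same axes. The opening is 150 mm along x by the full inner 145 mm along y. The inside runs on under the cover for 90 mm on the far side (pan's minus x) and 40 mm on the side near the robot (pan's plus x).
- pan: The catch pan, a fixed green steel box on the bench, 288 mm long (x, pointing back towards the robot within 0.3 rad), 153 mm wide (y), 56 mm high; walls, floor and cover are 4 mm thick. The origin is the centre of its underside. Inside it is 280 x 145 mm and 48 mm high.
- scraper_center (a point): Mid-length, mid-thickness of the loose scraper, 220 mm long, about 0.12 kg, balanced 5 mm from here toward the blade. x runs along it to the blade, y across, z up out of its flat top. x -110 to +45 mm: straight wooden handle 16 mm wide (y), 18 mm thick (z), brass band at its front. x +45 to +110 mm: flat steel blade 44 mm wide, 4 mm thick at mid-thickness.
- scraper: The same scraper; origin 9 mm below its centre along z. At the start it lies on the pan's floor (centre 13 mm above the bench), along the pan's x within 0.06 rad, blade towards the robot, centre within 15 mm of the pan's centre line and 12 to 26 mm from its origin along its x: the blade's tip is under the near 40 mm of cover, the handle's end under the far 90 mm.
- scraper_blade (a point): Middle of the scraper's blade, 77.5 mm from its centre along plus x.
- scraper_end (a point): End of the scraper's handle, 110 mm from its centre along minus x.
- bottle: Bystander: amber bottle, 64 mm wide, 150 mm tall, origin under its base. Leave it.
- jar: Bystander: white jar with blue cap, 70 mm wide, 100 mm tall, origin under its base. Leave it.
- brush: Bystander: flat paint-style brush with wooden handle, lying on the bench to the left, about 0.2 m long. Leave it.
- hammer: Bystander: hammer with wooden handle, lying on the bench to the right, about 0.25 m long. Leave it.
Not all that is in view belongs to the job. Leave any blue or pink look-alike of the scraper alone.

How it is judged:
On the way, in this order (a step that is already met when the one before it is completed fails the run):
1. the tin stands upright on the bench, let go (angle between tin_center's own x axis and vertical below 0.12 rad and height (world z) of tin_base below 0.006 m and contact force between tin and the fingers below 0.1 N and linear speed of tin below 0.03 m/s), for 0.2 s.
2. the scraper is out through the opening, held above the pan (contact force between scraper and the fingers above 1 N and height (world z) of each of scraper_end, scraper_blade above 0.08 m and contact force between scraper and pan below 0.05 N), for 0.2 s.
At the end, for the whole second after the job is handed in: The tin stands upright on the bench (within 7 degrees), let go; the scraper is held still in the gripper, within 35 degrees of level, touching nothing else, handle end over 80 mm up, the middle of its blade 84 to 220 mm up and within 40 mm sideways of the mouth's centre (74 mm up) (all of step 1 and all of step 2 and height (world z) of scraper_blade between 0.084 and 0.22 m and horizontal distance between scraper_blade and tin_mouth below 0.04 m and angle between scraper_center's own x axis and vertical between 0.96 and 2.18 rad and linear speed of scraper below 0.05 m/s and contact force between scraper and tin below 0.05 N and contact force between scraper and bottle below 0.05 N and contact force between scraper and jar below 0.05 N and contact force between scraper and brush below 0.05 N and contact force between scraper and hammer below 0.05 N); the arm keeps its last pose, push and grip.
It fails at once if a bystander is shifted more than 30 mm (distance of any of bottle, jar, brush, hammer from where it was at the start of the episode above 0.03 m).
It also fails if it takes over 72 s, if anything falls off the work surface, if the arm or the gripper's body presses on something with over 40 N, if the wrist force passes 120 N, or if a joint passes its speed limit or range.

## Robot

A 6-joint arm with a two-finger parallel gripper is mounted at the origin on the work surface. World frame = base frame: x ahead of the robot, y to its left, z up, the work surface at z = 0. Lengths are in m, angles in rad, forces in N, time in s.
With the tool pointing down it reaches from about 0.325 to 0.775 m from the base axis. Payload 5.5 kg.
Tool frame: the origin (TCP) lies midway between the tips of the shut fingers; the grasp point (between the pads) lies 19 mm behind it; z points along the fingers, y is the line along which they close (so a half turn about z gives the same grasp; the last joint's range is limited). The gripper opens to 85 mm and grips with 20 to 120 N. Pads are 22 mm wide; open, the fingers measure 114 mm over their backs; the gripper's body (76 mm by 85 mm) begins 54 mm behind the grasp point. The pads swing forward as they close: fully open they stand 13 mm farther back than shut.
Start: joints at [1.119, 0.091, 1.231, -0, 1.82, -0.057], TCP at [0.231, 0.554, 0.208] pointing down, gripper open.
Joint ranges: [-2.87, 2.87], [-0.86, 2.18], [0.17, 2.46], [-1.51, 4.65], [0.06, 2.69], [-2.65, 2.65]. Speed limits (rad/s): [2.57, 2.57, 3.01, 3.14, 3.14, 3.14].

## Interface

Orientations are given as a 3x3 rotation matrix whose columns are the frame's x, y, z axes.
In Python, from station import r, cams gives the robot as it stands.
- The arm moves only by the tool move_arm, never from a script. Its argument "motion" is one flat list of numbers, 7 for each row, row after row: the shift along the tool's x, y, z in cm, then the turn, a rotation vector about the tool's x, y, z in rad, then the gripper's target within -1 to 1 (shut at 1, half-way at 0, fully open at -1). A call has 1 to 20 rows; each row shifts and turns the commanded pose from where the row before left it, along the tool's axes as they then stand; what a row does not reach is not made up. A row lasts 1/8 s, in which the tool goes at most 62.5 mm and 10.7 degrees, less where a joint would pass 70% of its speed; a pose out of reach is approached as far as the arm can. A call is refused whole if a number of a shift passes 6.25 or a number of a turn 0.188, either way. A call with a gripper value outside its range is refused whole. The fingers move at their own pace and stop on an object; "force" is the grip in N (left out, the last holds). Time passes only in rows, so rows that do not move let the fingers close. It gives the time, the measured TCP pose, the force, the opening and the grip force at its end, in the units of the state.
- r.sense(): the state, without advancing time (a new reading comes with each control period).
- cams.camera(name): name is "side" or "top" or "wrist"; returns the picture (400x640x3 uint8, red, green, blue); there is no depth.
- cams.camera_params(name): a dict with "fx", "fy", "cx", "cy" (pixels), "rvec" (rotation vector, rad) and "tvec" (3), from world to camera coordinates, as OpenCV has them. Camera axes: x right, y down, z forward; pixel columns grow to the right and rows downward; lengths in m; the calibration is good to about 2 mm. A picture is of the moment at which its call begins: read the wrist's pose just before it. camera_params takes no time and is no camera call; for the wrist camera it gives the pose at the moment of the call.
- r.close_job(): hands the job in; it is judged then, once.
The state is a dict: "clock": time; "joints": joint angles; "qvel": joint speeds; "joint_efforts": joint torques, N m; "position": TCP position; "ee_rot": TCP orientation; "wrist_force": force on the tool from outside, world axes, zero at the start; "wrist_torque": the same for the moment, N m; "grip_width": finger opening in m; "finger_force": force on a finger pad.
Only numpy, scipy, OpenCV 4.12 (cv2) and the standard library are available. Lean on these libraries where they do the work, as an engineer would, in place of code of your own. Each camera call takes 0.05 s, during which the arm holds its last target. There are 200 camera calls.

## Working session

There is one attempt and no reset: what is moved stays moved. The work goes in short steps, Python scripts to look and compute and a tool call to move; the robot and the scene stay as the last step left them, time stands still between calls to the robot, and variables do not carry over. Pictures are saved under pics/ and viewed, at most 10 in all, crops included, and the job is handed in when it is done.

Besides the shell and the picture viewer there is one more tool, called as name(argument=value, ...), one argument or row to a line, values as JSON. move_arm: Moves the arm, as the interface text tells. Its arguments: {"type":"object","properties":{"motion":{"type":"array","items":{"type":"number"}},"force":{"type":"number"}},"required":["motion"]}

```bash
ls; mkdir -p pics; python3 - <<'E'
from station import r,cams
import cv2
s=r.sense();print(s['position'],s['ee_rot'],s['grip_width'],s['clock'])
for n in('top','side'):
    cv2.imwrite(f'pics/{n}0.png',cams.camera(n)[:,:,::-1]);print(n,cams.camera_params(n))
E
```

```text
pics
[0.23064155 0.5535348  0.20645261] [[-9.23081035e-01  3.84604615e-01 -8.32198747e-04]
 [ 3.84605506e-01  9.23079331e-01 -1.77575166e-03]
 [ 8.52231777e-05 -1.95923090e-03 -9.99998077e-01]] 0.08548693958241088 0.0
top {'fx': 430.83441025196737, 'fy': 430.83441025196737, 'cx': 321.7604306167596, 'cy': 200.21576715718905, 'rvec': array([ 2.18316445, -2.14917274,  0.0918511 ]), 'tvec': array([0.00706439, 0.53269204, 1.35802811])}
side {'fx': 387.3608079551795, 'fy': 387.3608079551795, 'cx': 321.69790860825015, 'cy': 199.5975161500515, 'rvec': array([ 2.38432883, -0.59764596,  0.23056926]), 'tvec': array([-0.45802401,  0.23004768,  0.93643902])}
```

View pics/top0.png

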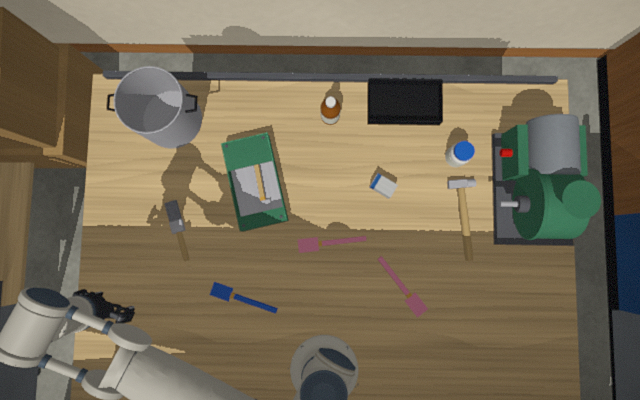

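View pics/side0.png

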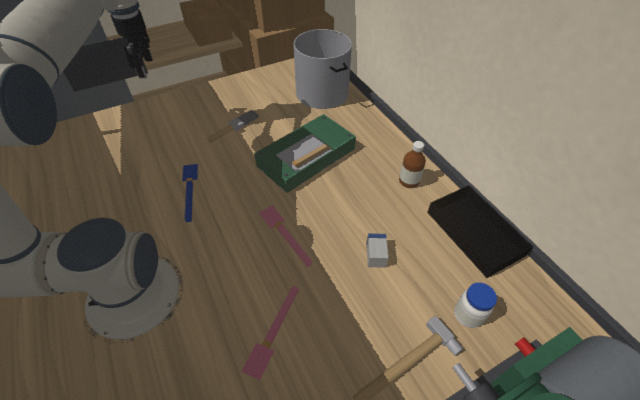

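The top view shows the tin at about (383,183) with its blue mouth facing left, and the pan at about (255,180) with the scraper inside. The bottle is at (331,108), the jar at (461,152) and the hammer at (462,215). I'll zoom in on the tin and pan.

```bash
cat > h.py <<'E'
import numpy as np,cv2
from scipy.spatial.transform import Rotation as R
def px2w(P,uv,z):
    """pixels -> world at height z"""
    M=cv2.Rodrigues(P['rvec'])[0];c=-M.T@P['tvec']
    uv=np.atleast_2d(uv).astype(float)
    d=np.c_[(uv[:,0]-P['cx'])/P['fx'],(uv[:,1]-P['cy'])/P['fy'],np.ones(len(uv))]@M
    return c+d*((z-c[2])/d[:,2])[:,None]
def w2px(P,X):
    K=np.array([[P['fx'],0,P['cx']],[0,P['fy'],P['cy']],[0,0,1]])
    return cv2.projectPoints(np.atleast_2d(X).astype(float),P['rvec'],P['tvec'],K,None)[0][:,0]
E
python3 - <<'E'
import cv2,numpy as np
t=cv2.imread('pics/top0.png');s=cv2.imread('pics/side0.png')
c=lambda i,u,v,w,h,k:cv2.resize(i[v:v+h,u:u+w],None,fx=k,fy=k,interpolation=cv2.INTER_CUBIC)
a=c(t,210,120,90,120,5) #450x600
b=np.vstack([c(t,360,160,43,37,8)[:300],np.zeros((4,344,3),np.uint8),c(s,355,225,43,37,8)[:296]])[:600]
o=np.hstack([a,b[:,:344]]);cv2.imwrite('pics/z.png',o);print(o.shape)
E
```

```text
Traceback (most recent call last):
ValueError: all the input array dimensions except for the concatenation axis must match exactly, but along dimension 0, the array at index 0 has size 600 and the array at index 1 has size 596
```

```bash
python3 - <<'E'
import cv2,numpy as np
t=cv2.imread('pics/top0.png');s=cv2.imread('pics/side0.png')
c=lambda i,u,v,w,h,k:cv2.resize(i[v:v+h,u:u+w],None,fx=k,fy=k,interpolation=cv2.INTER_CUBIC)
a=c(t,210,120,90,120,5)
b=np.vstack([c(t,360,160,43,37,8),c(s,355,225,43,38,8)])
o=np.hstack([a,b]);cv2.imwrite('pics/z.png',o[:, :794]);print(o.shape)
E
```

```text
(600, 794, 3)
```

View pics/z.png

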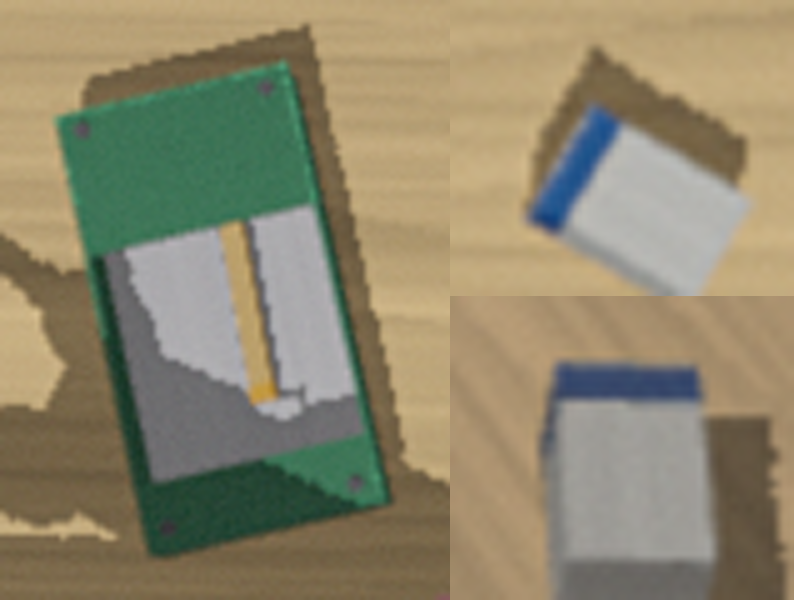

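The left crop shows the pan's cover corners at (57,118), (288,62), (391,503) and (152,557). The handle runs from (233,222) to (264,400). In the right crops, the tin's top face has mouth corners at about (597,104) and (533,213), and a base corner at about (750,203).

```bash
cat >> h.py <<'E'
E
python3 - <<'E'
from station import cams
from h import *
T=cams.camera_params('top');S=cams.camera_params('side')
np.set_printoptions(precision=4,suppress=True)
A=lambda l:np.array([[210+u/5,120+v/5] for u,v in l])
p=px2w(T,A([(57,118),(288,62),(391,503),(152,557)]),.056)
print('pan',p,'ctr',p.mean(0),[np.linalg.norm(p[i]-p[i-1]) for i in range(4)])
d=(p[2]+p[3]-p[0]-p[1]);print('panx yaw',np.arctan2(d[1],d[0]), 'pany from width',)
h=px2w(T,A([(233,225),(264,399)]),.022);d=h[1]-h[0];print('handle',h,np.arctan2(d[1],d[0]))
u=d/np.linalg.norm(d);print('scr ctr',h[1]-u*.045)
B=np.array([[360+(x-450)/8,160+y/8] for x,y in [(597,104),(533,213),(750,203)]])
t=px2w(T,B,.046);print('tin top',t,np.linalg.norm(t[0]-t[1]),np.linalg.norm(t[0]-t[2]))
C=np.array([[355+(x-450)/8,225+(y-296)/8] for x,y in [(555,365),(697,367),(714,560),(557,558)]])
s=px2w(S,C,.046);print('tin side',s,s.mean(0),[np.linalg.norm(s[i]-s[i-1]) for i in range(4)])
d=s[0]+s[1]-s[2]-s[3];print(np.arctan2(d[1],d[0]));d=t[0]-t[2];print(np.arctan2(d[1],d[0]),'ctr top',(t[1]+t[2])/2)
print('bottle',px2w(T,[331,108],.14),'jar',px2w(T,[462,152],.1),'hammer',px2w(T,[461,184],.02))
E
```

```text
pan [[0.7062 0.3382 0.056 ]
 [0.7446 0.1916 0.056 ]
 [0.4639 0.119  0.056 ]
 [0.4278 0.2678 0.056 ]] ctr [0.5856 0.2291 0.056 ] [np.float64(0.28715678317984816), np.float64(0.15152795121160315), np.float64(0.2899405049045855), np.float64(0.15307115915862235)]
panx yaw -2.891285218750238 pany from width
handle [[0.6447 0.2292 0.022 ]
 [0.5314 0.2057 0.022 ]] -2.9368409025954167
scr ctr [0.5754 0.2148 0.022 ]
tin top [[ 0.6202 -0.1634  0.046 ]
 [ 0.5762 -0.1383  0.046 ]
 [ 0.5814 -0.2241  0.046 ]] 0.050724550223771744 0.07199626365268855
tin side [[ 0.5804 -0.1411  0.046 ]
 [ 0.6206 -0.1633  0.046 ]
 [ 0.5841 -0.2258  0.046 ]
 [ 0.5417 -0.2024  0.046 ]] [ 0.5817 -0.1832  0.046 ] [np.float64(0.07256682514334949), np.float64(0.04596353109850271), np.float64(0.07239231035115304), np.float64(0.04846867907746328)]
1.0248424092304707
1.002052801303058 ctr top [ 0.5788 -0.1812  0.046 ]
bottle [[ 0.8005 -0.0093  0.14  ]] jar [[ 0.6801 -0.4124  0.1   ]] hammer [[ 0.5924 -0.4328  0.02  ]]
```

```bash
cat >> h.py <<'E'
np.set_printoptions(precision=4,suppress=True)
def delta(s,p=None,Rt=None):
    """shift in cm in tool axes to p, rotvec in tool axes to Rt"""
    Rc=s['ee_rot'];print('clock %.2f'%s['clock'],'j',s['joints'],'p',s['position'],'grip',s['grip_width'],s['finger_force'],'F',s['wrist_force'])
    print(Rc)
    if p is not None: print('shift cm',100*Rc.T@(np.array(p)-s['position']))
    if Rt is not None: print('rot',R.from_matrix(Rc.T@Rt).as_rotvec())
def frame(y,z):
    y=np.array(y,float);z=np.array(z,float);z/=np.linalg.norm(z);y-=z*(y@z);y/=np.linalg.norm(y)
    return np.c_[np.cross(y,z),y,z]
E
```

move_arm(
  motion=[0,0,0,0,0,0.173,-1,0,0,0,0,0,0.173,-1,0,0,0,0,0,0.173,-1,0,0,0,0,0,0.173,-1,0,0,0,0,0,0.173,-1,0,0,0,0,0,0.173,-1,0,0,0,0,0,0.173,-1,0,0,0,0,0,0.173,-1,0,0,0,0,0,0.173,-1,0,0,0,0,0,0.173,-1],
  force=40,
)

```text
clock: 1.35
position: [0.2307, 0.5537, 0.2069]
ee_rot: [[0.531, 0.847, -0.0], [0.847, -0.531, -0.001], [-0.001, 0.0, -1.0]]
wrist_force: [-0.1, -0.6, -0.3]
grip_width: 0.0853
finger_force: 0.0
```

```bash
python3 - <<'E'
from station import r
from h import *
x=np.array([.523,.852,0]);y=np.array([.852,-.523,0])
z=np.array([0,0,-.913])-.408*x
delta(r.sense(),np.array([.5853,-.1736,.009])-.15*z,frame(y,z))
E
```

```text
clock 1.35 j [ 1.1193  0.0915  1.2314 -0.      1.8198  1.679 ] p [0.2307 0.5537 0.2069] grip 0.08533476836329193 0.0 F [-0.071  -0.5567 -0.3217]
[[ 0.531   0.8474 -0.0005]
 [ 0.8474 -0.531  -0.001 ]
 [-0.0011  0.0001 -1.    ]]
shift cm [-36.6763  68.6086   6.1468]
rot [-0.0018 -0.419  -0.0091]
```

move_arm(
  motion=[-2.29,4.29,0,0,0,0,-1,-2.29,4.29,0,0,0,0,-1,-2.29,4.29,0,0,0,0,-1,-2.29,4.29,0,0,0,0,-1,-2.29,4.29,0,0,0,0,-1,-2.29,4.29,0,0,0,0,-1,-2.29,4.29,0,0,0,0,-1,-2.29,4.29,0,0,0,0,-1,-2.29,4.29,0,0,0,0,-1,-2.29,4.29,0,0,0,0,-1,-2.29,4.29,0,0,0,0,-1,-2.29,4.29,0,0,0,0,-1,-2.29,4.29,0,0,0,0,-1,-2.29,4.29,0,0,0,0,-1,-2.29,4.29,0,0,0,0,-1,-2.29,4.29,0,0,0,0,-1,0,0,0,0,-0.14,0,-1,0,0,0,0,-0.14,0,-1,0,0,0,0,-0.14,0,-1,0,0,0,0,0,0,-1],
)

```text
clock: 3.85
position: [0.6221, -0.1166, 0.2041]
ee_rot: [[0.475, 0.852, -0.218], [0.779, -0.523, -0.347], [-0.41, -0.005, -0.912]]
wrist_force: [0.5, -1.0, -1.2]
grip_width: 0.0853
finger_force: 0.0
```

```bash
python3 - <<'E'
from station import r,cams
from h import *
x=np.array([.523,.852,0]);y=np.array([.852,-.523,0])
z=np.array([0,0,-.913])-.408*x
P=cams.camera_params('wrist')
im=cams.camera('wrist')
c=np.array([.580,-.1825,0])
pts=np.array([c+a*.037*x+b*.023*y+[0,0,.046] for a,b in[(1,1),(1,-1),(-1,-1),(-1,1)]])
q=w2px(P,pts).astype(int).reshape(-1,1,2);print(q[:,0])
im=im[:,:,::-1].copy();cv2.polylines(im,[q],1,(0,0,255),1);cv2.imwrite('pics/w1.png',im)
delta(r.sense(),np.array([.5853,-.1736,.009])-.06*z,frame(y,z))
E
```

```text
[[344 150]
 [299 150]
 [301 206]
 [341 206]]
clock 3.90 j [-0.0366  0.3682  0.9718 -0.3973  1.9897  0.3858] p [ 0.622  -0.1177  0.2055] grip 0.08541298610760037 0.0 F [-1.1642 -0.4919 -0.2132]
[[ 0.4778  0.8515 -0.2161]
 [ 0.7781 -0.5244 -0.3458]
 [-0.4077 -0.003  -0.9131]]
shift cm [ 1.9066 -0.1539 14.6712]
rot [-0.0033 -0.0002 -0.0001]
```

View pics/w1.png

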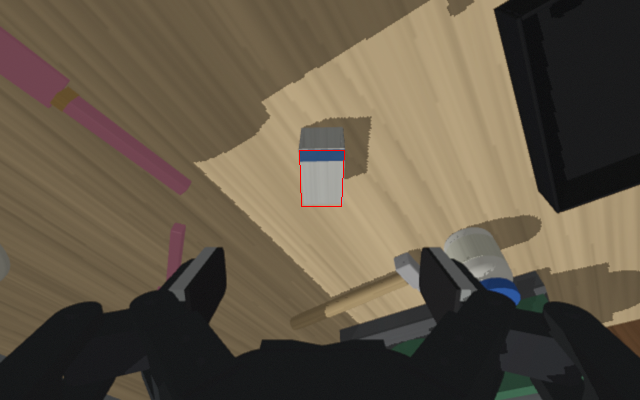

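The overlay outline fits the tin almost exactly, with mouth edge at (299–344,150) and base edge at row 206. I'll grasp it.

move_arm(
  motion=[0.95,-0.08,4,0,0,0,-1,0.95,-0.08,4,0,0,0,-1,0,0,4,0,0,0,-1,0,0,4,0,0,0,-1,0,0,2.5,0,0,0,-1,0,0,2.1,0,0,0,-1,0,0,0,0,0,0,-1,0,0,0,0,0,0,1,0,0,0,0,0,0,1,0,0,0,0,0,0,1,0,0,0,0,0,0,1,0,0,0,0,0,0,1,0,0,0,0,0,0,1],
  force=35,
)

```text
clock: 5.52
position: [0.5865, -0.1744, 0.0133]
ee_rot: [[0.481, 0.851, -0.212], [0.777, -0.525, -0.347], [-0.407, 0.003, -0.914]]
wrist_force: [2.2, 2.2, 6.2]
grip_width: 0.0452
finger_force: 37.4
```

```bash
python3 - <<'E'
from station import r
from h import *
s=r.sense();delta(s,s['position']+[0,0,.12])
E
```

```text
clock 5.53 j [-0.1231  0.3326  1.3585 -0.3803  1.6275  0.443 ] p [ 0.5865 -0.1744  0.0133] grip 0.045188910555079766 37.390839010477066 F [2.2309 2.154  6.2143]
[[ 0.481   0.8508 -0.2117]
 [ 0.7767 -0.5255 -0.3472]
 [-0.4066  0.0026 -0.9136]]
shift cm [ -4.8797   0.0309 -10.963 ]
```

move_arm(
  motion=[-1.22,0,-2.74,0,0,0,1,-1.22,0,-2.74,0,0,0,1,-1.22,0,-2.74,0,0,0,1,-1.22,0,-2.74,0,0,0,1,0,0,0,0,0.157,0,1,0,0,0,0,0.157,0,1,0,0,0,0,0.157,0,1,0,0,0,0,0.157,0,1,0,0,0,0,0.157,0,1,0,0,0,0,0.157,0,1,0,0,0,0,0.157,0,1,0,0,0,0,0.157,0,1,0,0,0,0,0.157,0,1,0,0,0,0,0.157,0,1,0,0,0,0,0,0,1],
)

```text
clock: 7.4
position: [0.5838, -0.1748, 0.1272]
ee_rot: [[0.222, 0.849, 0.479], [0.342, -0.528, 0.777], [0.913, -0.009, -0.408]]
wrist_force: [-0.2, -0.2, -1.1]
grip_width: 0.045
finger_force: 36.7
```

```bash
python3 - <<'E'
from station import r,cams
from h import *
s=r.sense();z0=np.array([.523,.852,0])
delta(s,None,frame([.852,-.523,0],[.913*.523,.913*.852,-.408]))
P=cams.camera_params('side');a=cams.camera('side');Pw=cams.camera_params('wrist');b=cams.camera('wrist')
print(w2px(P,s['position']))
u,v=w2px(P,s['position'])[0].astype(int)
c=cv2.resize(a[v-75:v+75,u-75:u+75],(400,400));o=np.hstack([c,cv2.resize(b[:,120:520],(400,400))])
cv2.imwrite('pics/s2.png',o[:,:,::-1])
E
```

```text
clock 7.40 j [-0.897   0.2715  1.5653  1.0661  1.7625 -0.38  ] p [ 0.5838 -0.1748  0.1272] grip 0.0450307782778621 36.67495831847191 F [-0.241  -0.2431 -1.123 ]
[[ 0.2223  0.8492  0.4789]
 [ 0.3422 -0.5279  0.7773]
 [ 0.913  -0.0089 -0.4079]]
rot [ 0.0015 -0.0002 -0.0105]
[[380.4649 223.7858]]
```

View pics/s2.png

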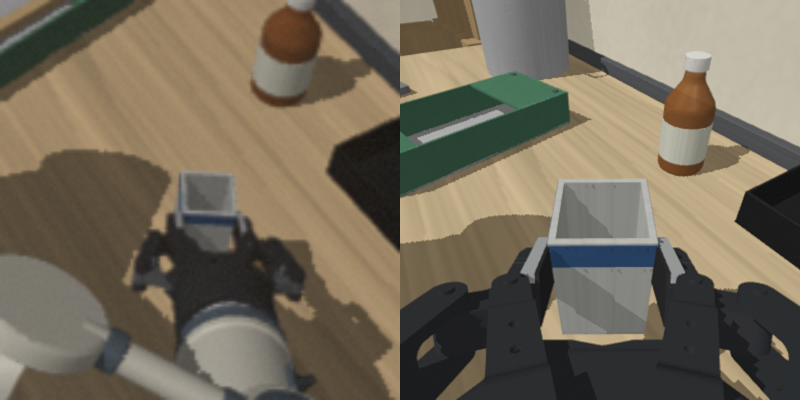

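The tin is held upright with its mouth up; the wrist view has the rim at about (553–657,180–240). Its base should be about 80 mm above the bench, so I'll lower it.

move_arm(
  motion=[-1.73,0.02,0.77,0,0,0,1,-1.73,0.02,0.77,0,0,0,1,-1.73,0.02,0.77,0,0,0,1,-1.28,0.01,0.57,0,0,0,1,-0.27,0,0.12,0,0,0,1,0,0,0,0,0,0,1],
)

```text
clock: 8.25
position: [0.586, -0.1752, 0.0579]
ee_rot: [[0.215, 0.85, 0.48], [0.347, -0.526, 0.776], [0.913, -0.0, -0.408]]
wrist_force: [-0.9, 0.1, -1.0]
grip_width: 0.0449
finger_force: 36.7
```

move_arm(
  motion=[-0.46,0,0.2,0,0,0,1,-0.27,0,0.12,0,0,0,1,0,0,0,0,0,0,1],
)

```text
clock: 8.62
position: [0.5858, -0.1751, 0.0498]
ee_rot: [[0.215, 0.85, 0.48], [0.347, -0.526, 0.776], [0.913, -0.0, -0.408]]
wrist_force: [-0.7, 0.3, -0.9]
grip_width: 0.0449
finger_force: 36.7
```

move_arm(
  motion=[-0.18,0,0.08,0,0,0,1,-0.09,0,0.04,0,0,0,1,0,0,0,0,0,0,1],
)

```text
clock: 9.0
position: [0.5859, -0.1751, 0.0469]
ee_rot: [[0.215, 0.85, 0.48], [0.347, -0.526, 0.776], [0.913, -0.0, -0.408]]
wrist_force: [-1.1, -0.2, -1.9]
grip_width: 0.0451
finger_force: 36.7
```

move_arm(
  motion=[-0.18,0,0.08,0,0,0,1,0,0,0,0,0,0,1],
)

```text
clock: 9.25
position: [0.586, -0.1753, 0.0455]
ee_rot: [[0.214, 0.85, 0.481], [0.347, -0.526, 0.776], [0.913, 0.001, -0.408]]
wrist_force: [-0.7, -1.3, 2.0]
grip_width: 0.0451
finger_force: 36.9
```

move_arm(
  motion=[0,0,0,0,0,0,0,0,0,0,0,0,0,-1,0,0,0,0,0,0,-1,0,0,0,0,0,0,-1,0,0,-1,0,0,0,-1,0,0,-2,0,0,0,-1,0,0,-3,0,0,0,-1,0,0,-3,0,0,0,-1,2,0,-1,0,0,0,-1,4,0,-1.8,0,0,0,-1,4,0,-1.8,0,0,0,-1,4,0,-1.8,0,0,0,-1,0,0,0,0,0,0,-1],
)

```text
clock: 10.88
position: [0.5425, -0.2466, 0.2417]
ee_rot: [[0.209, 0.851, 0.482], [0.355, -0.525, 0.773], [0.911, 0.01, -0.411]]
wrist_force: [1.0, -0.2, -0.7]
grip_width: 0.0852
finger_force: 0.0
```

```bash
python3 - <<'E'
from station import r,cams
from h import *
s=r.sense();delta(s)
P=cams.camera_params('side');a=cams.camera('side')[:,:,::-1].copy()
T=cams.camera_params('top');b=cams.camera('top')[:,:,::-1].copy()
x=np.array([.523,.852,0]);y=np.array([.852,-.523,0]);c=np.array([.576,-.183,.074])
q=np.array([c+.023*(i*x+j*y) for i,j in[(1,1),(1,-1),(-1,-1),(-1,1)]])
crop=lambda im,C,k,w:(lambda u,v:cv2.resize(im[v-w:v+w,u-w:u+w],(400,400),interpolation=2))(*w2px(C,c)[0].astype(int))
for im,C in((a,P),(b,T)):
    p=w2px(C,q);print(p)
o=np.hstack([crop(a,P,8,40),crop(b,T,8,25)]);cv2.imwrite('pics/t3.png',o)
print(w2px(P,c),w2px(T,c))
E
```

```text
clock 10.88 j [-1.0169  0.2437  1.3817  1.0837  1.9617 -0.2639] p [ 0.5425 -0.2466  0.2417] grip 0.08524266521810085 0.0 F [ 0.9756 -0.2451 -0.6843]
[[ 0.2087  0.8508  0.4823]
 [ 0.3546 -0.5255  0.7734]
 [ 0.9114  0.0096 -0.4113]]
[[385.8506 232.9767]
 [367.4643 232.0328]
 [367.8438 247.5113]
 [386.807  248.5061]]
[[383.299  175.6251]
 [375.5044 188.0109]
 [388.1427 195.9062]
 [395.9209 183.4739]]
[[376.9799 240.1368]] [[385.7151 185.7418]]
```

View pics/t3.png

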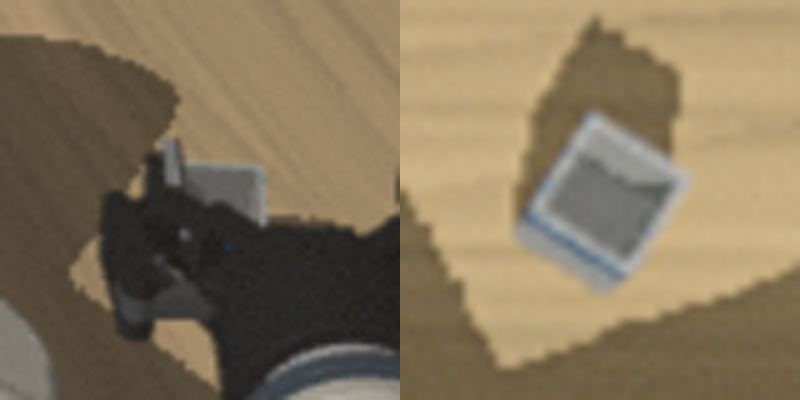

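The tin stands upright. In the top crop its rim corners are (595,107), (690,178), (620,275) and (520,215), so the mouth centre is near pixel (385.8,184). Next is the scraper.

```bash
python3 - <<'E'
from station import r,cams
from h import *
T=cams.camera_params('top')
print('mouth',px2w(T,[385.8,184],.074))
s=r.sense()
Rt=frame([.203,-.979,0],[.2*.979,.2*.203,-.98]);print(Rt)
delta(s,None,Rt)
v=R.from_matrix(s['ee_rot'].T@Rt).as_rotvec();print(v/10,np.linalg.norm(v))
d=np.array([.56,.212,.22])-s['position'];print('after rot shift',100*Rt.T@d)
E
```

```text
mouth [[ 0.5815 -0.1833  0.074 ]]
[[ 0.9594  0.203   0.1958]
 [ 0.1989 -0.9792  0.0406]
 [ 0.1999  0.     -0.9798]]
clock 10.97 j [-1.0169  0.2478  1.387   1.0815  1.9605 -0.2651] p [ 0.5419 -0.246   0.2367] grip 0.08577795935824513 0.0 F [-0.2585 -0.316  -0.4405]
[[ 0.2141  0.8506  0.4803]
 [ 0.3492 -0.5259  0.7756]
 [ 0.9123  0.0017 -0.4096]]
rot [-0.5251 -0.8939  0.6587]
[-0.0525 -0.0894  0.0659] 1.2283077839962449
after rot shift [ 10.5093 -44.4753   3.8531]
```

move_arm(
  motion=[0,0,0,-0.0525,-0.0894,0.0659,0,0,0,0,-0.0525,-0.0894,0.0659,0,0,0,0,-0.0525,-0.0894,0.0659,0,0,0,0,-0.0525,-0.0894,0.0659,0,0,0,0,-0.0525,-0.0894,0.0659,0,0,0,0,-0.0525,-0.0894,0.0659,0,0,0,0,-0.0525,-0.0894,0.0659,0,0,0,0,-0.0525,-0.0894,0.0659,0,0,0,0,-0.0525,-0.0894,0.0659,0,0,0,0,-0.0525,-0.0894,0.0659,0,0,0,0,0,0,0,0],
)

```text
clock: 12.35
position: [0.5427, -0.2443, 0.2346]
ee_rot: [[0.959, 0.206, 0.193], [0.202, -0.978, 0.045], [0.198, -0.004, -0.98]]
wrist_force: [0.3, -0.0, 0.2]
grip_width: 0.0427
finger_force: 0.0
```

move_arm(
  motion=[0.88,-3.71,0.32,0,0,0,0,0.88,-3.71,0.32,0,0,0,0,0.88,-3.71,0.32,0,0,0,0,0.88,-3.71,0.32,0,0,0,0,0.88,-3.71,0.32,0,0,0,0,0.88,-3.71,0.32,0,0,0,0,0.88,-3.71,0.32,0,0,0,0,0.88,-3.71,0.32,0,0,0,0,0.88,-3.71,0.32,0,0,0,0,0.88,-3.71,0.32,0,0,0,0,0.88,-3.71,0.32,0,0,0,0,0.88,-3.71,0.32,0,0,0,0,0,0,0,0,0,0,0,0,0,0,0,0,0,0],
)

```text
clock: 14.1
position: [0.5604, 0.2114, 0.2191]
ee_rot: [[0.96, 0.203, 0.193], [0.198, -0.979, 0.042], [0.198, -0.002, -0.98]]
wrist_force: [-0.7, -0.3, 0.6]
grip_width: 0.0427
finger_force: 0.0
```

```bash
python3 - <<'E'
from station import r,cams
from h import *
Rt=frame([.203,-.979,0],[.2*.979,.2*.203,-.98])
P=cams.camera_params('wrist');s=r.sense()
im=cams.camera('wrist')[:,:,::-1].copy()
delta(s,[.5656,.2128,.011],Rt)
a=-2.891;px=np.array([np.cos(a),np.sin(a),0]);py=np.array([-px[1],px[0],0]);c=np.array([.5856,.2291,.056])
L=lambda pts,col:cv2.polylines(im,[w2px(P,np.array(pts)).round().astype(int).reshape(-1,1,2)],1,col,1)
L([c+px*i+py*j for i,j in[(-.05,-.0725),(.1,-.0725),(.1,.0725),(-.05,.0725)]],(0,0,255))
a=-2.937;u=np.array([np.cos(a),np.sin(a),0]);v=np.array([-u[1],u[0],0]);c=np.array([.5754,.2148,.022])
L([c+u*i+v*j for i,j in[(-.11,-.008),(.045,-.008),(.045,.008),(-.11,.008)]],(255,0,0))
c[2]=.015;L([c+u*i+v*j for i,j in[(.045,-.022),(.11,-.022),(.11,.022),(.045,.022)]],(255,0,0))
print(w2px(P,[.5656,.2128,.022]))
cv2.imwrite('pics/w4.png',im)
E
```

```text
clock 14.10 j [ 0.316  -0.1022  1.4156 -0.0198  1.6302  1.6796] p [0.5604 0.2114 0.2191] grip 0.042696453511389315 0.0 F [-0.6839 -0.3446  0.5581]
[[ 0.96    0.2028  0.193 ]
 [ 0.1984 -0.9792  0.0423]
 [ 0.1976 -0.0024 -0.9803]]
shift cm [-3.5889  0.021  20.503 ]
rot [-0.0023  0.0024 -0.0007]
[[322.8831 199.9078]]
```

View pics/w4.png

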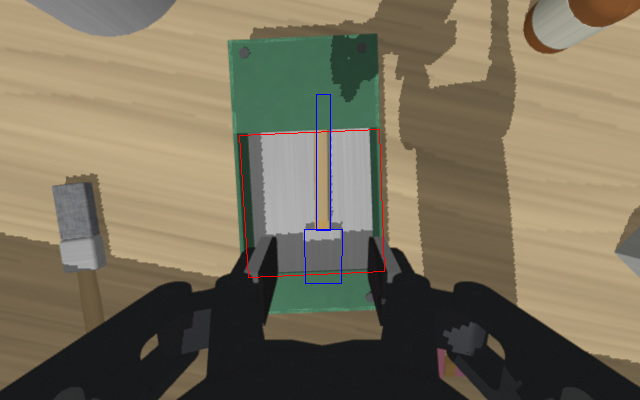

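The overlay matches the pan's opening and the handle (columns 316–330, front end at row 229). I'll descend.

move_arm(
  motion=[-1.8,0,2,0,0,0,0,-1.79,0.02,4,0,0,0,0,0,0,4,0,0,0,0,0,0,3.5,0,0,0,0,0,0,3,0,0,0,0,0,0,2.5,0,0,0,0,0,0,1.4,0,0,0,0,0,0,0,0,0,0,0],
)

```text
clock: 15.15
position: [0.5655, 0.2128, 0.0121]
ee_rot: [[0.96, 0.202, 0.193], [0.197, -0.979, 0.042], [0.197, -0.002, -0.98]]
wrist_force: [0.1, 0.2, 0.1]
grip_width: 0.0426
finger_force: 0.0
```

move_arm(
  motion=[0,0,0.1,0,0,0,1,0,0,0,0,0,0,1,0,0,0,0,0,0,1,0,0,0,0,0,0,1,0,0,0,0,0,0,1],
  force=90,
)

```text
clock: 15.78
position: [0.5661, 0.214, 0.0122]
ee_rot: [[0.96, 0.203, 0.195], [0.198, -0.979, 0.043], [0.199, -0.002, -0.98]]
wrist_force: [-0.8, 0.4, -0.6]
grip_width: 0.0004
finger_force: 0.0
```

```bash
python3 - <<'E'
from station import r
from h import *
s=r.sense();a=-2.891;px=np.array([np.cos(a),np.sin(a),0])
p=s['position'];delta(s,p+[0,0,.006]);print('pan x of tcp',(p-[.5856,.2291,0])@px)
print('slide',100*s['ee_rot'].T@(-.036*px))
E
```

```text
clock 15.78 j [ 0.3174 -0.0305  1.7163 -0.0214  1.2561  1.6888] p [0.5661 0.214  0.0122] grip 0.00039947925408197746 0.0 F [-0.8204  0.3608 -0.5961]
[[ 0.9596  0.2027  0.1949]
 [ 0.1982 -0.9792  0.0426]
 [ 0.1995 -0.0023 -0.9799]]
shift cm [ 0.1197 -0.0014 -0.5879]
pan x of tcp 0.022604540870844906
slide [ 3.5238 -0.1671  0.7177]
```

The gripper closed on nothing, so I'll look before trying again.

```bash
python3 - <<'E'
from station import r,cams
from h import *
P=cams.camera_params('wrist')
im=cams.camera('wrist')[:,:,::-1].copy()
S=cams.camera('side')[:,:,::-1];
o=np.hstack([cv2.resize(im[:,100:540],(440,400)),cv2.resize(S[110:200,250:360],(360,295),interpolation=2)]) if 0 else None
c=cv2.resize(S[105:200,250:360],(360,311),interpolation=2);c=np.vstack([c,np.zeros((89,360,3),np.uint8)])
cv2.imwrite('pics/w5.png',np.hstack([im[:,100:540],c]))
E
```

```text
(no output)
```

View pics/w5.png

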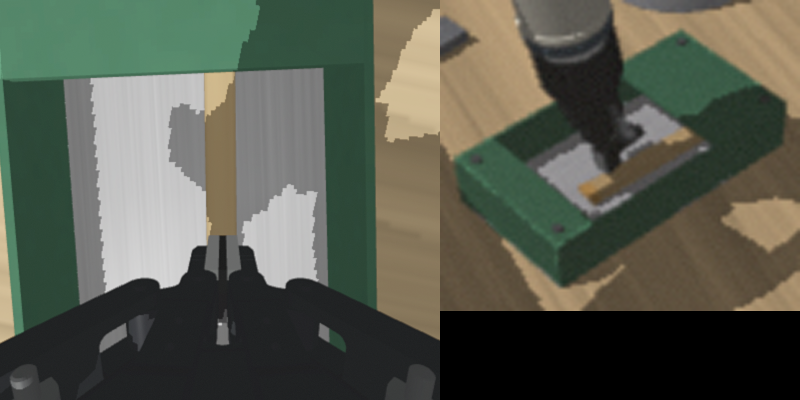

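```bash
python3 - <<'E'
from station import r,cams
from h import *
P=cams.camera_params('wrist');S=cams.camera_params('side');T=cams.camera_params('top');s=r.sense();p=s['position']
pts=np.array([[305,75],[335,72],[306,150],[337,150],[308,230],[338,230]])
print(px2w(P,pts,.022))
print('tcp in wrist',w2px(P,p),'side',w2px(S,p))
sc=110/360
q=np.array([[590-440,190],[580-440,183],[690-440,132],[704-440,146],[600-440,203]])*sc+[250,105]
print(px2w(S,q,.022)); print('fingertip side px', ((np.array([612,172])-[440,0])*sc+[250,105]))
im=cams.camera('side')[:,:,::-1].copy();print(p)
k=6;c=cv2.resize(im[120:190,265:350],None,fx=k,fy=k,interpolation=2)
def dot(X,col):
    u=((w2px(S,X)[0]-[265,120]+.5)*k).astype(int);cv2.circle(c,tuple(int(i) for i in u),3,col,-1)
dot(p,(0,0,255));dot([p[0],p[1],.004],(255,0,255))
a=-2.937;u=np.array([np.cos(a),np.sin(a),0]);v=np.array([-u[1],u[0],0]);C=np.array([.5754,.2148,.022])
for i in(-.05,0,.045):
  for j in(-.008,.008): dot(C+u*i+v*j,(255,0,0))
cv2.imwrite('pics/s6.png',c)
E
```

```text
[[0.6454 0.2396 0.022 ]
 [0.6499 0.2252 0.022 ]
 [0.6089 0.2317 0.022 ]
 [0.6121 0.2162 0.022 ]
 [0.5688 0.2225 0.022 ]
 [0.572  0.2073 0.022 ]]
tcp in wrist [[323.1433 235.0701]] side [[302.2941 159.8229]]
[[0.5377 0.2013 0.022 ]
 [0.5335 0.2142 0.022 ]
 [0.6607 0.2283 0.022 ]
 [0.663  0.2042 0.022 ]
 [0.5385 0.1813 0.022 ]]
fingertip side px [302.5556 157.5556]
[0.5661 0.2139 0.0121]
```

View pics/s6.png

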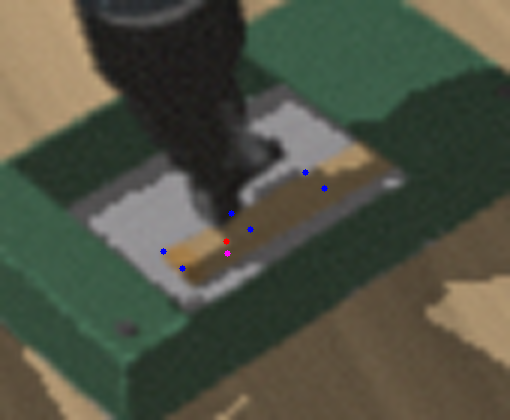

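The side crop shows the shut fingertips at (222,225), resting at handle-top height (z≈0.022) with the handle unmoved. That's about 10 mm above the nominal TCP at (227,241), so I closed too high. I'll reopen and go lower in small steps, watching the force.

move_arm(
  motion=[0,0,-0.5,0,0,0,0,0,0,0,0,0,0,0,0,0,0,0,0,0,0,0,0,0.5,0,0,0,0,0,0,0.4,0,0,0,0,0,0,0.2,0,0,0,0,0,0,0,0,0,0,0],
  force=40,
)

```text
clock: 16.8
position: [0.5671, 0.2141, 0.0058]
ee_rot: [[0.96, 0.203, 0.194], [0.198, -0.979, 0.042], [0.199, -0.002, -0.98]]
wrist_force: [-0.4, -0.1, 0.3]
grip_width: 0.0426
finger_force: 0.0
```

move_arm(
  motion=[0,0,0.2,0,0,0,0,0,0,0,0,0,0,0],
)

```text
clock: 17.05
position: [0.5677, 0.2142, 0.0042]
ee_rot: [[0.96, 0.203, 0.195], [0.198, -0.979, 0.043], [0.199, -0.002, -0.98]]
wrist_force: [-0.8, 0.0, 0.3]
grip_width: 0.0426
finger_force: 0.0
```

move_arm(
  motion=[0,0,0,0,0,0,0.3,0,0,0,0,0,0,0.5,0,0,0,0,0,0,0.6,0,0,0,0,0,0,0.6],
  force=30,
)

```text
clock: 17.55
position: [0.5677, 0.2142, 0.0043]
ee_rot: [[0.96, 0.203, 0.195], [0.198, -0.979, 0.043], [0.199, -0.002, -0.98]]
wrist_force: [-0.9, 0.0, -0.4]
grip_width: 0.0173
finger_force: 0.0
```

move_arm(
  motion=[0,0,0,0,0,0,0.4,0,0,0.1,0,0,0,0.4,0,0,0.1,0,0,0,0.4,0,0,0.1,0,0,0,0.4,0,0,0,0,0,0,0.4],
)

```text
clock: 18.18
position: [0.5682, 0.2143, 0.0011]
ee_rot: [[0.96, 0.203, 0.194], [0.198, -0.979, 0.042], [0.199, -0.002, -0.98]]
wrist_force: [0.5, -0.1, 0.2]
grip_width: 0.0254
finger_force: 0.0
```

move_arm(
  motion=[0,0,0,0,0,0,0.6,0,0,0,0,0,0,0.7,0,0,0,0,0,0,0.7,0,0,0,0,0,0,0.7],
)

```text
clock: 18.68
position: [0.5683, 0.2144, 0.0014]
ee_rot: [[0.96, 0.203, 0.195], [0.198, -0.979, 0.043], [0.199, -0.002, -0.98]]
wrist_force: [-0.2, -0.1, 0.6]
grip_width: 0.0129
finger_force: 0.0
```

```bash
python3 - <<'E'
from station import r,cams
from h import *
P=cams.camera_params('wrist');S=cams.camera_params('side');p=r.sense()['position']
w=cams.camera('wrist')[:,:,::-1].copy();s=cams.camera('side')[:,:,::-1].copy()
a=cv2.resize(w[140:290,250:400],(480,480),interpolation=2)
u,v=w2px(S,p)[0];u0,v0=int(u)-20,int(v)-30;b=cv2.resize(s[v0:v0+60,u0:u0+40],(320,480),interpolation=2)
print(w2px(P,p),u,v,u0,v0,p)
cv2.imwrite('pics/c7.png',np.hstack([a,b]))
E
```

```text
[[323.1716 235.0837]] 302.9442811325402 161.95527057075637 282 131 [0.5683 0.2144 0.0014]
```

View pics/c7.png

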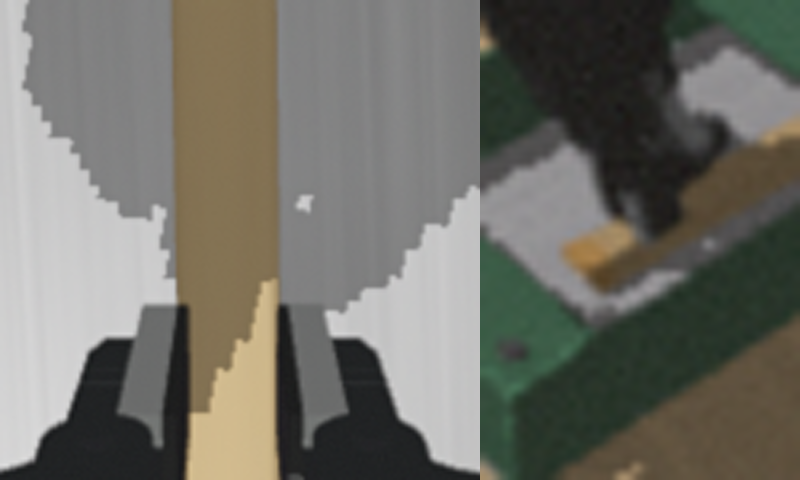

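Here the pads' inner edges at crop columns 188 and 278 are about as far apart as the handle's edges (178–278). The tips are still at or above the handle's top, so I'll widen a little and go down until I feel contact.

move_arm(
  motion=[0,0,0,0,0,0,0.3,0,0,0,0,0,0,0.3,0,0.05,0.2,0,0,0,0.3,0,0,0.2,0,0,0,0.3,0,0,0,0,0,0,0.3],
)

```text
clock: 19.4
position: [0.5689, 0.2139, -0.003]
ee_rot: [[0.96, 0.203, 0.194], [0.198, -0.979, 0.042], [0.199, -0.002, -0.98]]
wrist_force: [-0.7, 0.4, -0.1]
grip_width: 0.0296
finger_force: 0.0
```

move_arm(
  motion=[0,0,0.2,0,0,0,0.3,0,0,0.2,0,0,0,0.3,0,0,0,0,0,0,0.3],
)

```text
clock: 19.77
position: [0.5698, 0.2142, -0.0068]
ee_rot: [[0.96, 0.203, 0.194], [0.198, -0.979, 0.042], [0.199, -0.002, -0.98]]
wrist_force: [-0.2, -0.0, -0.1]
grip_width: 0.0298
finger_force: 0.0
```

move_arm(
  motion=[0,0,0,0,0,0,0.55,0,0,0,0,0,0,0.7,0,0,0,0,0,0,0.7,0,0,0,0,0,0,0.7],
)

```text
clock: 20.27
position: [0.57, 0.2143, -0.0063]
ee_rot: [[0.96, 0.203, 0.195], [0.198, -0.979, 0.043], [0.2, -0.002, -0.98]]
wrist_force: [0.3, -0.1, 0.8]
grip_width: 0.0148
finger_force: 30.4
```

Now there's contact at width 14.8 mm, so the real tips sit about 20 mm behind the nominal TCP. I'll reopen and go deeper for a full grip.

move_arm(
  motion=[0,0,0,0,0,0,0.3,0,0,0,0,0,0,0.3,0,0,0.2,0,0,0,0.3,0,0,0.2,0,0,0,0.3,0,0,0.2,0,0,0,0.3,0,0,0,0,0,0,0.3],
)

```text
clock: 21.02
position: [0.5709, 0.2144, -0.0128]
ee_rot: [[0.96, 0.203, 0.194], [0.198, -0.979, 0.042], [0.199, -0.002, -0.98]]
wrist_force: [-0.1, 0.2, 0.2]
grip_width: 0.0298
finger_force: 0.0
```

move_arm(
  motion=[0,0,0,0,0,0,0.6,0,0,0,0,0,0,1,0,0,0,0,0,0,1,0,0,0,0,0,0,1],
  force=90,
)

```text
clock: 21.52
position: [0.5713, 0.2146, -0.012]
ee_rot: [[0.96, 0.203, 0.195], [0.198, -0.979, 0.043], [0.2, -0.002, -0.98]]
wrist_force: [-0.4, 0.2, 2.4]
grip_width: 0.0133
finger_force: 89.6
```

```bash
python3 - <<'E'
from station import r
from h import *
s=r.sense();a=-2.891;px=np.array([np.cos(a),np.sin(a),0])
p=s['position'];delta(s,p+[0,0,.006]);print('pan x of tcp',(p-[.5856,.2291,0])@px)
print('slide',100*s['ee_rot'].T@(-.036*px))
E
```

```text
clock 21.52 j [ 0.3154  0.0035  1.7275 -0.0213  1.2104  1.6879] p [ 0.5713  0.2146 -0.012 ] grip 0.013331356855126854 89.62687253952026 F [-0.3529  0.2308  2.3992]
[[ 0.9596  0.2026  0.1953]
 [ 0.1981 -0.9792  0.0428]
 [ 0.1999 -0.0024 -0.9798]]
shift cm [ 0.12   -0.0014 -0.5879]
pan x of tcp 0.017449570665849973
slide [ 3.5234 -0.1675  0.7193]
```

move_arm(
  motion=[0.06,0,-0.3,0,0,0,1,0.06,0,-0.3,0,0,0,1,0.88,-0.04,0.18,0,0,0,1,0.88,-0.04,0.18,0,0,0,1,0.88,-0.04,0.18,0,0,0,1,0.88,-0.04,0.18,0,0,0,1,0,0,0,0,0,0,1],
)

```text
clock: 22.4
position: [0.6065, 0.2234, -0.0065]
ee_rot: [[0.96, 0.203, 0.195], [0.198, -0.979, 0.042], [0.199, -0.002, -0.98]]
wrist_force: [-0.1, -0.3, -1.9]
grip_width: 0.0135
finger_force: 89.3
```

```bash
python3 - <<'E'
from station import r,cams
from h import *
s=r.sense();delta(s);a=-2.891;px=np.array([np.cos(a),np.sin(a),0]);py=np.array([-px[1],px[0],0]);print((s['position']-[.5856,.2291,0])@px)
T=cams.camera_params('top');t=cams.camera('top')[:,:,::-1].copy();S=cams.camera('side')[:,:,::-1]
cv2.imwrite('pics/t8.png',np.hstack([cv2.resize(t[120:240,215:300],(425,600),interpolation=2),cv2.resize(S[105:195,250:300+6],(373,600),interpolation=2)]))
E
```

```text
clock 22.40 j [ 0.3111  0.0947  1.6229 -0.0203  1.2245  1.6831] p [ 0.6065  0.2234 -0.0065] grip 0.013475501574203274 89.25786137580872 F [-0.1304 -0.3296 -1.9326]
[[ 0.9598  0.2025  0.1946]
 [ 0.198  -0.9793  0.0425]
 [ 0.1991 -0.0022 -0.98  ]]
-0.018840969034472417
```

View pics/t8.png

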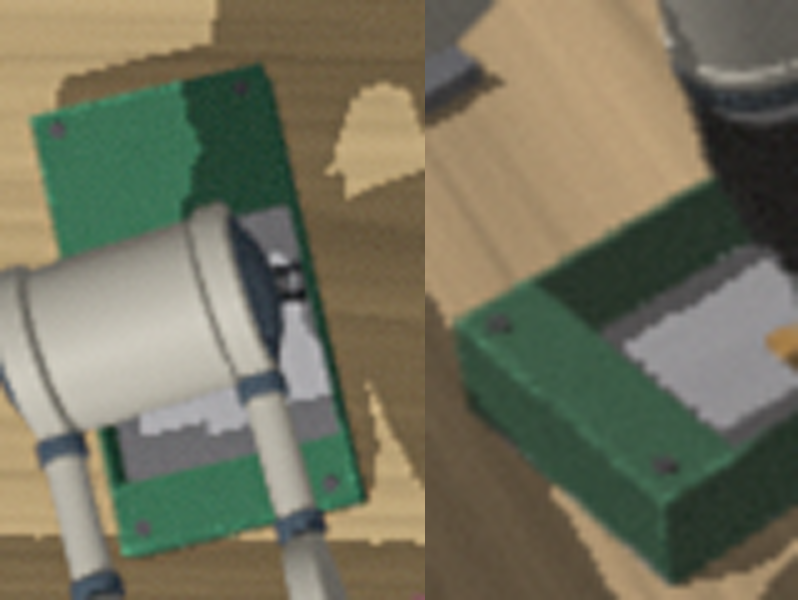

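move_arm(
  motion=[-0.02,0,-0.57,0,-0.05,0,1,-0.05,0,-0.57,0,-0.05,0,1,-0.08,0,-0.57,0,-0.05,0,1,-0.11,0,-0.57,0,-0.05,0,1,-0.14,0,-0.57,0,-0.05,0,1,0,0,0,0,0,0,1],
)

```text
clock: 23.25
position: [0.5999, 0.222, 0.022]
ee_rot: [[0.978, 0.202, -0.048], [0.202, -0.979, -0.008], [-0.048, -0.002, -0.999]]
wrist_force: [-0.2, -0.6, -0.8]
grip_width: 0.0133
finger_force: 89.2
```

```bash
python3 - <<'E'
from station import r,cams
from h import *
s=r.sense();delta(s);a=-2.891;px=np.array([np.cos(a),np.sin(a),0]);py=np.array([-px[1],px[0],0])
g=s['position']-.022*s['ee_rot'][:,2];print('grip pan',(g-[.5856,.2291,0])@px,(g-[.5856,.2291,0])@py,g[2])
S=cams.camera_params('side');print('brass front before',px2w(S,[301.8,156],.028),(px2w(S,[301.8,156],.028)[0]-[.5856,.2291,0])@px)
u=-s['ee_rot'][:,0]
# level tool lean was .2 at grasp: scraper axis = tool -x rotated by lean
th=np.arctan2(0,1)
print('tool x',s['ee_rot'][:,0])
im=cams.camera('side')[:,:,::-1];hsv=cv2.cvtColor(im,cv2.COLOR_BGR2HSV)
m=cv2.inRange(hsv,(12,110,60),(28,255,255));m[:, :250]=0;m[:,360:]=0;m[:100]=0;m[200:]=0
n,l,st,ce=cv2.connectedComponentsWithStats(m)
for i in range(1,n):
  if st[i][4]>8: print(st[i],ce[i])
E
```

```text
clock 23.25 j [0.2973 0.2831 1.3455 0.0068 1.5608 1.6639] p [0.5999 0.222  0.022 ] grip 0.013311103072893276 89.1519570350647 F [-0.1786 -0.6395 -0.7658]
[[ 0.9781  0.2025 -0.0477]
 [ 0.2023 -0.9793 -0.0075]
 [-0.0482 -0.0023 -0.9988]]
grip pan -0.013183426994174768 0.010574169061343685 0.043978192709304274
brass front before [[0.5655 0.2151 0.028 ]] 0.022961294859696703
tool x [ 0.9781  0.2023 -0.0482]
[302 146   6   5  21] [305.     147.7143]
```

move_arm(
  motion=[-1.18,0,-0.24,0,0,0,1,-1.18,0,-0.24,0,0,0,1,-1.18,0,-0.24,0,0,0,1,-1.18,0,-0.24,0,0,0,1,0,0,0,0,0,0,1],
)

```text
clock: 23.92
position: [0.553, 0.2124, 0.0344]
ee_rot: [[0.978, 0.203, -0.048], [0.203, -0.979, -0.007], [-0.048, -0.002, -0.999]]
wrist_force: [0.9, 0.1, -1.1]
grip_width: 0.0134
finger_force: 89.2
```

```bash
python3 - <<'E'
from station import r
from h import *
s=r.sense();delta(s);print(s['wrist_torque'])
E
```

```text
clock 23.93 j [0.3048 0.1516 1.4737 0.0072 1.5641 1.671 ] p [0.553  0.2124 0.0344] grip 0.013417164479875609 89.15248990058899 F [ 0.94    0.1332 -1.0576]
[[ 0.978   0.2029 -0.0477]
 [ 0.2028 -0.9792 -0.0075]
 [-0.0482 -0.0023 -0.9988]]
[ 0.0032 -0.0341 -0.0216]
```

move_arm(
  motion=[-1.27,0,-0.26,0,0,0,1,-1.27,0,-0.26,0,0,0,1,-1.27,0,-0.26,0,0,0,1,-1.27,0,-0.26,0,0,0,1,0,0,0,0,0,0,1],
)

```text
clock: 24.55
position: [0.5039, 0.2021, 0.0472]
ee_rot: [[0.978, 0.203, -0.048], [0.203, -0.979, -0.007], [-0.048, -0.002, -0.999]]
wrist_force: [0.5, -0.9, -1.1]
grip_width: 0.0131
finger_force: 89.2
```

move_arm(
  motion=[-0.05,0,-1,0,0,0,1,-0.1,0,-2,0,0,0,1,-0.1,0,-2,0,0,0,1,-0.15,0,-3,0,0,0,1,-0.15,0,-3,0,0,0,1,-0.15,0,-3,0,0,0,1,0,0,0,0,0,0,1,0,0,0,0,0,0,1,0,0,0,0,0,0,1],
)

```text
clock: 25.68
position: [0.5038, 0.2016, 0.1849]
ee_rot: [[0.978, 0.203, -0.052], [0.202, -0.979, -0.009], [-0.052, -0.002, -0.999]]
wrist_force: [-1.1, -0.3, -1.9]
grip_width: 0.0131
finger_force: 89.2
```

```bash
python3 - <<'E'
from station import r,cams
from h import *
s=r.sense();
# target: scraper level, azimuth toward robot from tin, blade over mouth; grip at scraper x=+9, blade 68.5 ahead
m=np.array([.5815,-.1833]);a=np.arctan2(m[1],m[0])+np.pi
u=np.array([np.cos(a),np.sin(a),0]);v=np.array([-u[1],u[0],0])
z=-.2*u+np.array([0,0,-.98]);Rt=frame(v,z) 
if Rt[:,0]@u>0: Rt=frame(-v,z)
blade=np.array([*m,.15]);g=blade-.0685*u;tcp=g+.022*Rt[:,2]
print(Rt);delta(s,None,Rt);print('tcp',tcp,np.linalg.norm(tcp[:2]),s['wrist_torque'])
Rc=s['ee_rot'];rv=R.from_matrix(Rc.T@Rt).as_rotvec();print('rows6',rv/6)
print('shift after rot',100*Rt.T@(tcp-s['position']))
# scraper check from top camera: wood-coloured blob
sx=Rc@np.array([-.98,0,-.2]);g=s['position']-.022*Rc[:,2];C=g-.009*sx
for n in('side','top'):
    P=cams.camera_params(n);print(n,'pred end/bandfront/blade/tip',w2px(P,[C-.11*sx,C+.045*sx,C+.0775*sx,C+.11*sx]))
    im=cams.camera(n);cv2.imwrite(f'pics/x_{n}.png',im[:,:,::-1])
    hsv=cv2.cvtColor(im[:,:,::-1],cv2.COLOR_BGR2HSV);q=cv2.inRange(hsv,(14,140,90),(26,255,255))
    k,l,st,ce=cv2.connectedComponentsWithStats(q);print([(list(map(int,st[i])),ce[i].round()) for i in range(1,k) if st[i][4]>25][:8])
print('end z',(C-.11*sx)[2],'blade z',(C+.0775*sx)[2])
E
```

```text
[[ 0.9345 -0.3006  0.1907]
 [-0.2946 -0.9537 -0.0601]
 [ 0.2    -0.     -0.9798]]
clock 25.68 j [ 0.3129 -0.0169  1.3823  0.0079  1.8279  1.6814] p [0.5038 0.2016 0.1849] grip 0.013074318296269663 89.16087627410889 F [-1.1184 -0.2738 -1.8686]
[[ 0.9779  0.2026 -0.0515]
 [ 0.2025 -0.9793 -0.0087]
 [-0.0522 -0.002  -0.9986]]
rot [-0.0399  0.2485  0.5092]
tcp [ 0.651  -0.2052  0.1284] 0.6826049017684013 [ 0.0349 -0.0618  0.0437]
rows6 [-0.0067  0.0414  0.0849]
shift after rot [24.6174 34.3762 10.7862]
side pred end/bandfront/blade/tip [[314.9103 110.457 ]
 [271.1258 120.6509]
 [260.9232 123.0262]
 [250.3192 125.495 ]]
[]
top pred end/bandfront/blade/tip [[249.0194 164.7064]
 [255.7745 214.8301]
 [257.2683 225.9137]
 [258.7905 237.2091]]
[([108, 44, 84, 8, 533], array([150.,  48.])), ([503, 48, 104, 9, 688], array([554.,  52.])), ([321, 101, 20, 17, 191], array([330., 110.]))]
end z 0.17701537201214917 blade z 0.22406001061305458
```

move_arm(
  motion=[0,0,0,-0.0067,0.0414,0.0849,1,0,0,0,-0.0067,0.0414,0.0849,1,0,0,0,-0.0067,0.0414,0.0849,1,0,0,0,-0.0067,0.0414,0.0849,1,0,0,0,-0.0067,0.0414,0.0849,1,0,0,0,-0.0067,0.0414,0.0849,1,2.05,2.865,0.65,0,0,0,1,2.05,2.865,0.65,0,0,0,1,2.05,2.865,0.65,0,0,0,1,2.05,2.865,0.65,0,0,0,1,2.05,2.865,0.65,0,0,0,1,2.05,2.865,0.65,0,0,0,1,2.05,2.865,0.65,0,0,0,1,2.05,2.865,0.65,0,0,0,1,2.05,2.865,0.65,0,0,0,1,2.05,2.865,0.65,0,0,0,1,2.05,2.865,0.65,0,0,0,1,2.05,2.865,0.65,0,0,0,1,0,0,0,0,0,0,1],
)

```text
clock: 28.15
position: [0.6451, -0.2055, 0.1574]
ee_rot: [[0.934, -0.304, 0.19], [-0.298, -0.953, -0.059], [0.199, -0.001, -0.98]]
wrist_force: [-0.2, 0.4, -2.3]
grip_width: 0.0134
finger_force: 89.2
```

```bash
python3 - <<'E'
from station import r,cams
from h import *
s=r.sense();Rc=s['ee_rot']
sx=Rc@np.array([-.98,0,-.2]);g=s['position']-.022*Rc[:,2];C=g-.009*sx
print('blade',C+.0775*sx,'end',C-.11*sx);delta(s)
b=C+.0775*sx;print('off mouth',b[:2]-[.5815,-.1833])
for n in('side','top'):
    P=cams.camera_params(n);im=cams.camera(n).astype(int);i0=cv2.imread(f'pics/{n}0.png')[:,:,::-1].astype(int)
    X=[-.11,-.09,-.07,-.04,.03,.042,.055,.0775,.1,.125]
    q=w2px(P,[C+x*sx for x in X]).round().astype(int)
    for x,(u,v) in zip(X,q): print(n,x,(int(u),int(v)),im[v,u],i0[v,u])
# tin rim check in top: bright pixels
P=cams.camera_params('top');d=w2px(P,[.5815,-.1833,.074]);print(d)
E
```

```text
blade [ 0.5757 -0.1833  0.179 ] end [ 0.7544 -0.2403  0.1788]
clock 28.15 j [-0.3652  0.0991  1.3237  0.0123  1.5186  1.5149] p [ 0.6451 -0.2055  0.1574] grip 0.013352129878509526 89.1700279712677 F [-0.2148  0.3773 -2.3094]
[[ 0.9336 -0.3037  0.1901]
 [-0.2978 -0.9528 -0.0595]
 [ 0.1992 -0.0011 -0.98  ]]
off mouth [-0.0058 -0.    ]
side -0.11 (460, 203) [90 76 56] [32 27 27]
side -0.09 (452, 204) [86 73 51] [35 34 34]
side -0.07 (444, 205) [89 75 55] [32 29 24]
side -0.04 (432, 207) [89 75 54] [37 30 27]
side 0.03 (403, 211) [91 73 48] [170 144 109]
side 0.042 (398, 212) [86 69 47] [162 138 104]
side 0.055 (392, 213) [83 81 80] [166 142 108]
side 0.0775 (382, 214) [84 81 83] [167 142 110]
side 0.1 (373, 216) [83 79 79] [168 144 110]
side 0.125 (362, 217) [175 150 115] [171 147 112]
top -0.11 (411, 120) [103  86  52] [24 23 26]
top -0.09 (408, 127) [112  93  60] [185 163 120]
top -0.07 (406, 133) [110 105  95] [191 166 123]
top -0.04 (403, 143) [175 171 158] [197 174 128]
top 0.03 (396, 166) [190 186 175] [189 166 123]
top 0.042 (395, 169) [180 176 164] [196 171 126]
top 0.055 (393, 174) [101 100 103] [172 149 109]
top 0.0775 (391, 181) [102 100 102] [161 158 149]
top 0.1 (388, 188) [105 105 108] [183 184 181]
top 0.125 (386, 197) [188 163 120] [163 153 137]
[[385.8153 183.9866]]
```

The colours along the predicted line match wood, then steel, then background, in both cameras. So the scraper is level, with its blade about 6 mm from the mouth's centre. I'll lower it a little, let it settle and hand in.

move_arm(
  motion=[-0.1,0,1,0,0,0,1,0,0,1,0,0,0,1,0,0,1,0,0,0,1,0,0,0.5,0,0,0,1,0,0,0,0,0,0,1,0,0,0,0,0,0,1,0,0,0,0,0,0,1,0,0,0,0,0,0,1],
)

```text
clock: 29.25
position: [0.6517, -0.2051, 0.1256]
ee_rot: [[0.934, -0.301, 0.194], [-0.295, -0.954, -0.06], [0.203, -0.001, -0.979]]
wrist_force: [-0.8, -0.1, -0.7]
grip_width: 0.0132
finger_force: 89.2
```

```bash
python3 - <<'E'
from station import r,cams
from h import *
s=r.sense();Rc=s['ee_rot'];sx=Rc@np.array([-.98,0,-.2]);C=s['position']-.022*Rc[:,2]-.009*sx
b=C+.0775*sx;print('blade',b,b[:2]-[.5815,-.1833],'end',(C-.11*sx)[2],s['finger_force'],abs(s['qvel']).max())
if np.linalg.norm(b[:2]-[.5815,-.1833])<.02 and .1<b[2]<.2: print(r.close_job())
E
```

```text
blade [ 0.5821 -0.1832  0.1469] [0.0006 0.0001] end 0.14745740681592748 89.17206287384033 0.003055409079873674
the job is handed in; nothing more can be done
None
```

I handed the job in at about 29 s with no verdict returned: by my measurements the tin stands upright and released, and the scraper is held level with its blade centred about 7 cm above the tin's mouth, though I viewed 11 pictures against the limit of 10.

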